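# Check the tyre pressure of a hand-truck wheel with a stick gauge

## Task

Check the air in the hand-truck wheel lying on the bench: pull the stick pressure gauge out of the wooden block, set it upright over the wheel's valve stem and press it square and firmly home until the rod has slid out of its top and stopped, then lift it off. Stand the gauge back in the hole it came from with the rod still out, so that I can read it: do not push the rod back in, do not force the valve and leave the other things where they are.

Things in the scene. Friction and masses are not known exactly. Their poses are not given: they have to be found in the camera images.
- gauge: Stick tyre-pressure gauge, 65 g: a plain steel tube 12 mm in diameter and 120 mm long, standing head down in one of the three holes of the block, 75 mm clear above it. Origin: centre of the mouth at its lower end; z runs along the tube, up when it stands. The head is 18 mm in diameter for the first 17 mm and tapers to the tube at 25 mm.
- gauge_top (a point): Centre of the tube's upper end, 120 mm from the gauge's origin. Grip the tube just below it. The rod, 4 mm square and white, stands 4 mm out here when fully in and slides up to 26 mm farther out between the fingers: keep 35 mm free above this point.
- gauge_seat (a point): Centre of the rubber seat at the bottom of the socket in the gauge's head, 10 mm up from the mouth. The socket is a funnel 14 mm wide at the mouth, narrowing to 10.4 mm at 4.5 mm depth. A thin pin stands 5 mm out of the seat towards the mouth and opens the valve over the last 5 mm of the way.
- gauge_rod (a joint): How far the gauge's rod has slid out, in m: 0 is fully in, 0.026 the end of its travel. On the valve it is driven out by 8 to 23 mm depending on the tyre's unknown pressure, its full way only once the gauge is home. It takes 0.8 N to slide and stays where it is when the gauge is taken off.
- wheel: Pneumatic hand-truck wheel lying flat and loose on the bench: 255 mm in diameter, 85 mm high, 1.9 kg, black tyre on a grey steel rim, hub 34 mm in diameter and 79 mm high. Origin: centre of its underside, z up; the valve lies on its x axis, 38 mm from the centre.
- valve_hole (a point): Where the axis of the brass valve stem passes the rim's face, 46 mm above the bench. The stem is 8 mm in diameter, upright, its end chamfered and 15 to 38 mm above this point: this differs from wheel to wheel. It gives by 1 mm per 20 N. Home, the gauge's seat bears on the stem's end; opening the valve takes about 5 N, a firm push of 15 to 19 N seals it, above 22 N the valve is damaged.
- block: Wooden tool block screwed to the bench, 70 mm (x) by 190 mm (y) by 60 mm high, with three equal holes, 22 mm in diameter and 45 mm deep (floor 15 mm above the bench), in a row along y at -62, 0 and 62 mm. Origin: centre of its underside. The gauge, a marker and a torch stand in the holes, in any order.
- marker: Paint marker, 19.5 mm in diameter and 132 mm long, white with a black cap, standing in a hole of the block; origin at the centre of its lower end.
- torch: Small torch, 20 to 23 mm in diameter and 106 mm long, black with an aluminium head, standing in a hole of the block; origin at the centre of its lower end.
- tin: Small open steel bowl, 90 mm in diameter and 35 mm high, on the bench beyond the wheel and the block; origin at the centre of its underside.
- spanner: Steel spanner, 170 mm long, lying on the far part of the bench.

How it is judged:
On the way, in this order (a step that is already met when the one before it is completed fails the run):
1. the gauge is pressed upright and firmly home on the valve stem (13 N or more) and held until its rod, at least 7 mm out, has stopped (contact force between gauge and wheel above 13 N and horizontal distance between gauge and valve_hole below 0.005 m and angle between gauge's own z axis and vertical below 0.12 rad and value of joint gauge_rod above 0.007 m and velocity of joint gauge_rod below 0.004 m/s), for 0.3 s.
2. the gauge is lifted off the valve with its rod still out (z of gauge in the frame of valve_hole above 0.045 m and value of joint gauge_rod above 0.007 m), for 0.05 s.
At the end, for the whole second after the job is handed in: The gauge stands at rest, upright within 0.12 rad, within 8 mm of where it stood at first, down in the same hole of the block, with its rod still at least 7 mm out; the wheel has moved by less than 30 mm, the marker and torch by less than 15 mm, the tin and the spanner by less than 20 mm (distance of gauge from where it was at the start of the episode below 0.008 m and angle between gauge's own z axis and vertical below 0.12 rad and value of joint gauge_rod above 0.007 m and linear speed of gauge below 0.01 m/s and distance of wheel from where it was at the start of the episode below 0.03 m and distance of each of marker, torch from where it was at the start of the episode below 0.015 m and distance of each of tin, spanner from where it was at the start of the episode below 0.02 m); the robot touches nothing.
It fails at once if the valve is forced: more than 22 N between the gauge and the wheel (contact force between gauge and wheel above 22 N).
It fails at once if the rod is pushed back in (velocity of joint gauge_rod below -0.015 m/s).
It also fails if it takes over 64 s, if anything falls off the work surface, if the arm or the gripper's body presses on something with over 40 N, if the wrist force passes 120 N, or if a joint passes its speed limit or range.

## Robot

A 6-joint arm with a two-finger parallel gripper is mounted at the origin on the work surface. World frame = base frame: x ahead of the robot, y to its left, z up, the work surface at z = 0. Lengths are in m, angles in rad, forces in N, time in s.
With the tool pointing down it reaches from about 0.425 to 1.125 m from the base axis. Payload 14.9 kg.
Tool frame: the origin (TCP) lies between the finger pads; the fingertips stand 17 mm ahead of it and the grasp point (between the pads) lies 2 mm behind it; z points along the fingers, y is the line along which they close (so a half turn about z gives the same grasp; the last joint's range is limited). The gripper opens to 91 mm and grips with 3 to 60 N. Pads are 32 mm wide; open, the fingers measure 118 mm over their backs; the gripper's body (76 mm by 178 mm) begins 60 mm behind the grasp point.
Start: joints at [1.147, 0.379, 1.734, -0, 1.028, -0.033], TCP at [0.267, 0.647, 0.231] pointing down, gripper open.
Joint ranges: [-2.77, 2.77], [-0.74, 2.19], [0, 2.66], [-1.06, 4.2], [0.31, 2.87], [-3.08, 3.08]. Speed limits (rad/s): [1.89, 1.89, 2.39, 3.14, 3.14, 3.14].

## Interface

Orientations are given as a unit quaternion [w, x, y, z].
In Python, from rig import robot gives the robot as it stands.
- The arm moves only by the tool apply_moves, never from a script. Its argument "steps" is a list of rows, each an object of numbers: "tx", "ty", "tz": the shift along the world's x, y, z in mm; "turn": the turn about the world's z in degrees. A call has 1 to 12 rows; each row is the pose to reach, as a shift and turn from the pose commanded when the call began; what a row does not reach only later rows make up. A row lasts 1/10 s, in which the tool goes at most 50 mm and 8.59 degrees, less where a joint would pass 70% of its speed; a pose out of reach is approached as far as the arm can. A call with a gripper value outside its range is refused whole. "hand" is the finger opening in mm, from 0 to 91.2, set as the call begins (left out, the last holds). The fingers move at their own pace and stop on an object; the grip force is fixed at half the most. Time passes only in rows, so rows that repeat a pose let the fingers close. It gives the time, the measured TCP pose, the force, the opening and the grip force at its end, in the units of the state.
- robot.get_obs(): the state, without advancing time (a new reading comes with each control period).
- robot.grab_frame(name): name is "side" or "top" or "wrist"; returns a dict with "color" (384x512x3 uint8, blue, green, red), "vfov" (degrees; the focal length in pixels is half the picture's height over the tangent of half this angle, whatever the lens; pixels are square), "cx", "cy" (the principal point, pixels), "world_to_cam" (4x4, takes a point from world to camera coordinates). Camera axes: x right, y down, z forward; pixel columns grow to the right and rows downward; lengths in m; the calibration is good to about 2 mm. A picture is of the moment at which its call begins. There is no depth.
- robot.job_done(): hands the job in; it is judged then, once.
The state is a dict: "time_s": time; "q": joint angles; "joint_velocities": joint speeds; "tau": joint torques, N m; "eef_pos": TCP position; "ee_rot": TCP orientation; "force": force on the tool from outside, world axes, zero at the start; "ft_torque": the same for the moment, N m; "opening": opening from 0.0 (shut) to 1.0 (fully open); "grip_force": force on a finger pad.
Only numpy, scipy, OpenCV 4.12 (cv2) and the standard library are available. Lean on these libraries where they do the work, as an engineer would, in place of code of your own. Each camera call takes 0.05 s, during which the arm holds its last target. There are 200 camera calls.

## Working session

There is one attempt and no reset: what is moved stays moved. The work goes in short steps, Python scripts to look and compute and a tool call to move; the robot and the scene stay as the last step left them, time stands still between calls to the robot, and variables do not carry over. Pictures are saved under pics/ and viewed, at most 11 in all, crops included, and the job is handed in when it is done.

Besides the shell and the picture viewer there is one more tool, called after ">>>" by a JSON object that holds its "op" and its "data", one argument or row to a line. apply_moves: Moves the arm, as the interface text tells. Its arguments: {"type":"object","properties":{"steps":{"type":"array","items":{"type":"object","properties":{"tx":{"type":"number"},"ty":{"type":"number"},"tz":{"type":"number"},"turn":{"type":"number"}}}},"hand":{"type":"number"}},"required":["steps"]}

```bash
mkdir -p pics; cat > h.py <<'E'
import numpy as np, cv2
from rig import robot
def grab(n,f):
    d=robot.grab_frame(n); cv2.imwrite('pics/'+f+'.png',d['color']); np.savez('pics/'+f+'.npz',**{k:np.array(v) for k,v in d.items()}); return d
def load(f): return dict(np.load('pics/'+f+'.npz'))
def foc(d): return d['color'].shape[0]/2/np.tan(np.radians(float(d['vfov']))/2)
def ray(d,u,v):
    M=np.array(d['world_to_cam']);R=M[:3,:3];f=foc(d)
    return -R.T@M[:3,3], R.T@np.array([(u-d['cx'])/f,(v-d['cy'])/f,1.])
def atz(d,u,v,z):
    o,r=ray(d,u,v); return o+r*(z-o[2])/r[2]
def proj(d,p):
    M=np.array(d['world_to_cam']);c=M[:3,:3]@np.array(p)+M[:3,3];f=foc(d)
    return c[:2]/c[2]*f+[float(d['cx']),float(d['cy'])]
def tri(*l):
    A=np.zeros((3,3));b=np.zeros(3)
    for d,u,v in l:
        o,r=ray(d,u,v);r=r/np.linalg.norm(r);P=np.eye(3)-np.outer(r,r);A+=P;b+=P@o
    return np.linalg.solve(A,b)
E
python3 - <<'E'
from h import *
o=robot.get_obs();print({k:np.round(v,3) for k,v in o.items()})
for n in('top','side'):
    d=grab(n,n+'0');print(n,ray(d,256,192),d['vfov'])
a,b=[cv2.imread(f'pics/{n}0.png') for n in('top','side')]
E
```

```text
{'time_s': np.float64(0.0), 'q': array([ 1.147,  0.379,  1.735, -0.   ,  1.028, -0.033]), 'joint_velocities': array([ 0.001, -0.001, -0.001, -0.001,  0.   , -0.001]), 'tau': array([-6.0000e-03, -7.6372e+01, -4.3436e+01,  6.5000e-02,  4.2000e-02,
       -0.0000e+00]), 'eef_pos': array([0.267, 0.647, 0.23 ]), 'ee_rot': array([-0.   ,  0.194,  0.981, -0.001]), 'force': array([ 0.011, -0.362,  0.409]), 'ft_torque': array([-0.015,  0.022, -0.031]), 'grip_force': np.float64(0.0), 'opening': np.float64(1.002)}
top (array([ 5.11500320e-01, -4.44805325e-04,  1.06479969e+00]), array([ 0.13743721, -0.00326186, -0.99057131])) 47.18183300198188
side (array([0.58724064, 0.63829022, 0.640648  ]), array([ 0.03770709, -0.76532298, -0.64269129])) 54.39156538487457
```

View pics/top0.png

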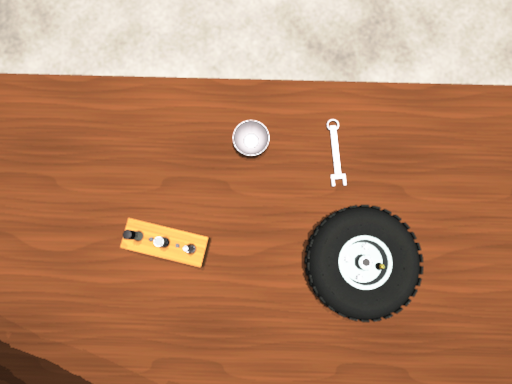

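View pics/side0.png

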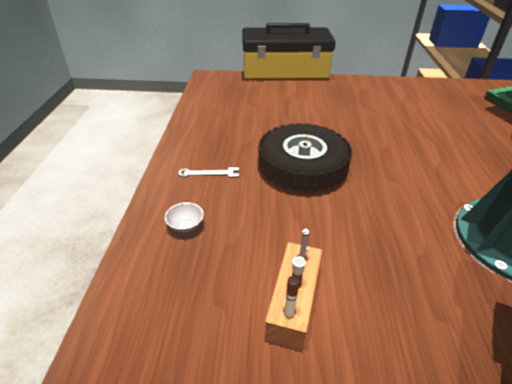

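In the top view, the block is at about (165,243), the wheel at (365,262) with its brass valve near (381,266), and the gauge seems to be in the right-hand hole near (189,249). In the side view, the gauge top is at about (305,231). I'll enlarge these areas next.

```bash
python3 - <<'E'
from h import *
a,b=[cv2.imread(f'pics/{n}0.png') for n in('top','side')]
def c(i,u,v,w,h,s): return cv2.resize(i[v:v+h,u:u+w],None,fx=s,fy=s,interpolation=cv2.INTER_CUBIC)
r1=np.hstack([c(a,115,213,100,60,4),c(a,335,232,100,60,4)])
r2=np.hstack([c(b,260,225,80,70,5)[:350,:400],c(b,265,120,100,70,4)[:,:400].copy().repeat(1,0) if 0 else cv2.resize(b[120:190,265:345],(400,350),interpolation=cv2.INTER_CUBIC)])
cv2.imwrite('pics/m1.png',np.vstack([r1,r2]))
E
```

```text
(no output)
```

View pics/m1.png

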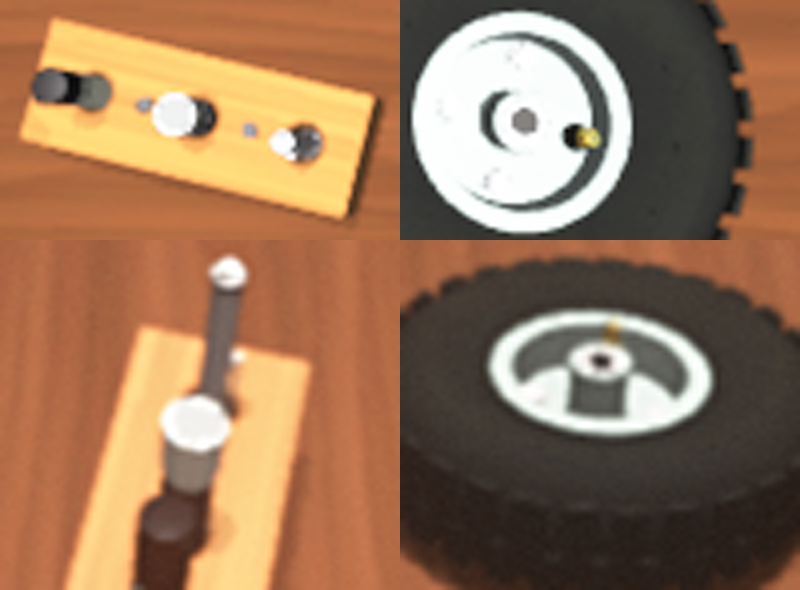

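```bash
python3 - <<'E'
from h import *
t,s=load('top0'),load('side0')
print('gauge top',atz(t,185.7,248.2,.138),atz(s,305.6,231.4,.138),tri((t,185.7,248.2),(s,305.6,231.4)))
print('valve',tri((t,382.5,266),(s,307.6,137)))
# block corners in top (z=.06)
C=[(45+5,18),(377,95),(346,218),(20,137)]
P=np.array([atz(t,115+u/4,213+v/4,.06) for u,v in C]);print(P.round(3),P.mean(0))
e=(P[1]+P[2]-P[0]-P[3])/2;print(np.linalg.norm(e),np.degrees(np.arctan2(e[1],e[0])));e/=np.linalg.norm(e)
for k in(-.062,0,.062):print(P.mean(0)+k*e)
# rim circle: centre of rim outer in crop (522,122)
print('hub top',atz(t,335+124/4,232+122/4,.079), tri((t,335+124/4,232+122/4),(s,265+200/5,120+120/5)))
o=robot.get_obs();from scipy.spatial.transform import Rotation as R
q=o['ee_rot'];M=R.from_quat([q[1],q[2],q[3],q[0]]).as_matrix();print('tool y',M[:,1],np.degrees(np.arctan2(M[1,1],M[0,1])))
E
```

```text
gauge top [0.51753895 0.14047042 0.138     ] [0.51780064 0.14646983 0.138     ] [0.5173243  0.14130143 0.13274715]
valve [ 0.48955396 -0.28751517  0.07733687]
[[0.584 0.289 0.06 ]
 [0.545 0.1   0.06 ]
 [0.476 0.115 0.06 ]
 [0.516 0.302 0.06 ]] [0.53037487 0.20132101 0.06      ]
0.19214535958646073 -101.86965744503685
[0.5431274  0.26199533 0.06      ]
[0.53037487 0.20132101 0.06      ]
[0.51762234 0.14064669 0.06      ]
hub top [ 0.49739984 -0.25085351  0.079     ] [ 0.49722628 -0.25152678  0.07628931]
tool y [ 3.80951534e-01  9.24594560e-01 -9.10377683e-04] 67.60735491188566
```

>>> {"op": "apply_moves", "data": {
  "steps": [
    {"tx": 250, "ty": -506, "tz": 20, "turn": -79.5},
    {"tx": 250, "ty": -506, "tz": 20, "turn": -79.5},
    {"tx": 250, "ty": -506, "tz": 20, "turn": -79.5},
    {"tx": 250, "ty": -506, "tz": 20, "turn": -79.5},
    {"tx": 250, "ty": -506, "tz": 20, "turn": -79.5},
    {"tx": 250, "ty": -506, "tz": 20, "turn": -79.5},
    {"tx": 250, "ty": -506, "tz": 20, "turn": -79.5},
    {"tx": 250, "ty": -506, "tz": 20, "turn": -79.5},
    {"tx": 250, "ty": -506, "tz": 20, "turn": -79.5},
    {"tx": 250, "ty": -506, "tz": 20, "turn": -79.5},
    {"tx": 250, "ty": -506, "tz": 20, "turn": -79.5},
    {"tx": 250, "ty": -506, "tz": 20, "turn": -79.5}
  ],
  "hand": 60
}}

```text
time_s: 1.3
eef_pos: [0.5179, 0.1379, 0.2511]
ee_rot: [0.0, 0.777, 0.629, 0.0]
force: [0.7, 0.1, 0.2]
opening: 0.66
grip_force: 0.0
```

```bash
python3 - <<'E'
from h import *
d=grab('wrist','w1');print(robot.get_obs()['eef_pos'],ray(d,256,192),[proj(d,p) for p in([.5175,.1406,.139],[.5175,.1406,.135],[.5175,.1406,.06])])
E
```

```text
[0.51806179 0.13799259 0.2510117 ] (array([0.53059244, 0.20490451, 0.4057628 ]), array([-0.05099311, -0.24181077, -0.96898412])) [array([256.44256788, 189.70040664]), array([256.43321493, 188.77428028]), array([256.29607797, 175.19501485])]
```

View pics/w1.png

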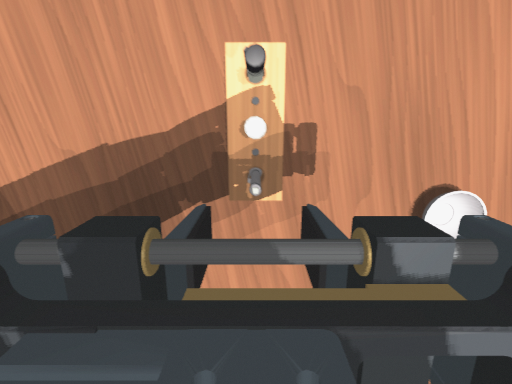

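>>> {"op": "apply_moves", "data": {
  "steps": [
    {"ty": 2, "tz": -40},
    {"ty": 2, "tz": -80},
    {"ty": 2, "tz": -110},
    {"ty": 2, "tz": -125},
    {"ty": 2, "tz": -133},
    {"ty": 2, "tz": -136},
    {"ty": 2, "tz": -136},
    {"ty": 2, "tz": -136}
  ]
}}

```text
$.steps[0]: bad value
```

>>> {"op": "apply_moves", "data": {
  "steps": [
    {"tx": 0, "ty": 2, "tz": -40, "turn": 0},
    {"tx": 0, "ty": 2, "tz": -80, "turn": 0},
    {"tx": 0, "ty": 2, "tz": -110, "turn": 0},
    {"tx": 0, "ty": 2, "tz": -125, "turn": 0},
    {"tx": 0, "ty": 2, "tz": -133, "turn": 0},
    {"tx": 0, "ty": 2, "tz": -136, "turn": 0},
    {"tx": 0, "ty": 2, "tz": -136, "turn": 0},
    {"tx": 0, "ty": 2, "tz": -136, "turn": 0}
  ]
}}

```text
time_s: 2.15
eef_pos: [0.5173, 0.1435, 0.116]
ee_rot: [0.0, 0.777, 0.63, 0.001]
force: [0.1, -0.2, -0.6]
opening: 0.659
grip_force: 0.0
```

>>> {"op": "apply_moves", "data": {
  "steps": [
    {"tx": 0, "ty": -2.5, "tz": -1, "turn": 0},
    {"tx": 0, "ty": -2.5, "tz": -1, "turn": 0},
    {"tx": 0, "ty": -2.5, "tz": -1, "turn": 0}
  ]
}}

```text
time_s: 2.45
eef_pos: [0.5168, 0.1406, 0.1143]
ee_rot: [0.0, 0.777, 0.63, 0.0]
force: [-0.2, 0.6, -0.0]
opening: 0.66
grip_force: 0.0
```

>>> {"op": "apply_moves", "data": {
  "steps": [
    {"tx": 0, "ty": 0, "tz": 0, "turn": 0},
    {"tx": 0, "ty": 0, "tz": 0, "turn": 0},
    {"tx": 0, "ty": 0, "tz": 0, "turn": 0},
    {"tx": 0, "ty": 0, "tz": 0, "turn": 0},
    {"tx": 0, "ty": 0, "tz": 0, "turn": 0},
    {"tx": 0, "ty": 0, "tz": 0, "turn": 0},
    {"tx": 0, "ty": 0, "tz": 0, "turn": 0},
    {"tx": 0, "ty": 0, "tz": 0, "turn": 0}
  ],
  "hand": 5
}}

```text
time_s: 3.25
eef_pos: [0.5167, 0.1408, 0.1139]
ee_rot: [-0.0, 0.777, 0.63, -0.0]
force: [0.2, -0.1, 0.3]
opening: 0.125
grip_force: 30.0
```

>>> {"op": "apply_moves", "data": {
  "steps": [
    {"tx": 0, "ty": 0, "tz": 10, "turn": 0},
    {"tx": 0, "ty": 0, "tz": 30, "turn": 0},
    {"tx": 0, "ty": 0, "tz": 55, "turn": 0},
    {"tx": 0, "ty": 0, "tz": 80, "turn": 0},
    {"tx": 0, "ty": 0, "tz": 100, "turn": 0},
    {"tx": -2, "ty": -30, "tz": 110, "turn": 0},
    {"tx": -5, "ty": -75, "tz": 110, "turn": 0},
    {"tx": -8, "ty": -120, "tz": 110, "turn": 0},
    {"tx": -11, "ty": -165, "tz": 110, "turn": 0},
    {"tx": -13, "ty": -210, "tz": 110, "turn": 0},
    {"tx": -16, "ty": -255, "tz": 110, "turn": 0},
    {"tx": -19, "ty": -300, "tz": 110, "turn": 0}
  ]
}}

```text
time_s: 4.45
eef_pos: [0.4972, -0.1611, 0.2248]
ee_rot: [0.0, 0.777, 0.63, 0.0]
force: [1.2, -0.1, 0.2]
opening: 0.122
grip_force: 30.0
```

>>> {"op": "apply_moves", "data": {
  "steps": [
    {"tx": -2, "ty": -35, "tz": 0, "turn": 0},
    {"tx": -4, "ty": -70, "tz": 0, "turn": 0},
    {"tx": -6, "ty": -100, "tz": 0, "turn": 0},
    {"tx": -8, "ty": -120, "tz": 0, "turn": 0},
    {"tx": -8, "ty": -128, "tz": 0, "turn": 0},
    {"tx": -8, "ty": -128, "tz": 0, "turn": 0},
    {"tx": -8, "ty": -128, "tz": 0, "turn": 0},
    {"tx": -8, "ty": -128, "tz": 0, "turn": 0}
  ]
}}

```text
time_s: 5.25
eef_pos: [0.4897, -0.2863, 0.224]
ee_rot: [-0.0, 0.776, 0.63, 0.0]
force: [0.3, -0.6, -1.0]
opening: 0.125
grip_force: 30.0
```

```bash
python3 - <<'E'
from h import *
ds=[grab(n,n+'2') for n in('wrist','side','top')]
print(robot.get_obs()['eef_pos'],robot.get_obs()['force'])
a,b,c=[d['color'] for d in ds]
def cr(i,u,v,w,h,W,H): return cv2.resize(i[v:v+h,u:u+w],(W,H),interpolation=cv2.INTER_CUBIC)
P=[.4896,-.2875,.077]
print([proj(d,P) for d in ds])
cv2.imwrite('pics/m2.png',np.vstack([np.hstack([cv2.resize(a,(400,300)),cr(b,265,80,80,60,400,300)]),np.hstack([cr(a,196,130,120,90,400,300),cr(c,340,220,80,60,400,300)])]))
E
```

```text
[ 0.48978049 -0.28659765  0.2239841 ] [ 0.31035737 -0.19483243 -0.16881383]
[array([257.42643733, 185.65694543]), array([307.15936991, 137.05764794]), array([382.39386958, 266.50660123])]
```

View pics/m2.png

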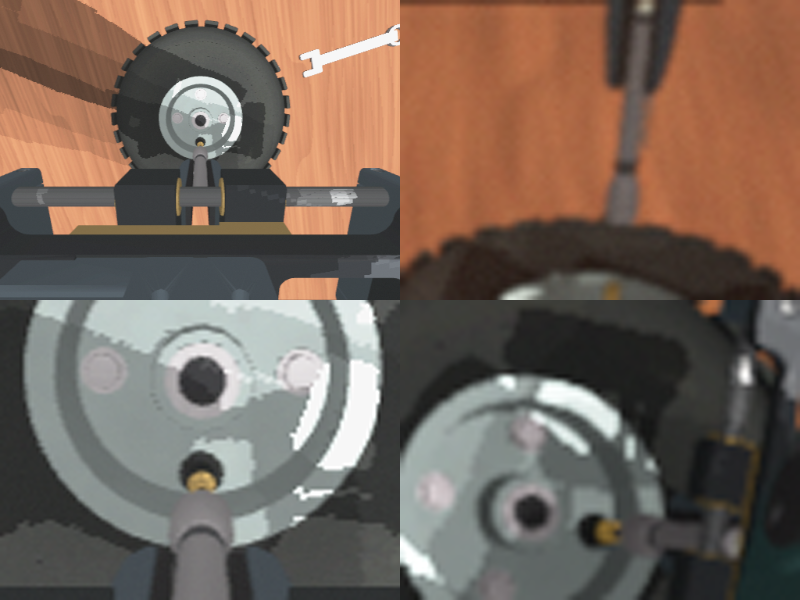

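```bash
python3 - <<'E'
from h import *
W,S,T=[load(n+'2') for n in('wrist','side','top')]
x,y,z=robot.get_obs()['eef_pos'];b=z-.099
for n,d,f in(('W',W,lambda p:((p[0]-196)*400/120,300+(p[1]-130)*300/90)),('S',S,lambda p:(400+(p[0]-265)*5,(p[1]-80)*5)),('T',T,lambda p:(400+(p[0]-340)*5,300+(p[1]-220)*5))):
    print(n,[np.round(f(proj(d,p)),0).tolist() for p in([x,y,b],[x,y,b+.025],[x,y,b+.12],[.4896,-.2875,.077],[.4896,-.2875,.046])])
cv2.imwrite('pics/m3.png',np.vstack([cv2.resize(W['color'][155:245,196:316],(800,600),interpolation=cv2.INTER_CUBIC)]))
E
```

```text
W [[206.0, 519.0], [206.0, 544.0], [210.0, 711.0], [205.0, 486.0], [204.0, 467.0]]
S [[619.0, 212.0], [624.0, 171.0], [644.0, 4.0], [611.0, 285.0], [605.0, 331.0]]
T [[643.0, 536.0], [662.0, 537.0], [743.0, 546.0], [612.0, 533.0], [592.0, 530.0]]
```

View pics/m3.png

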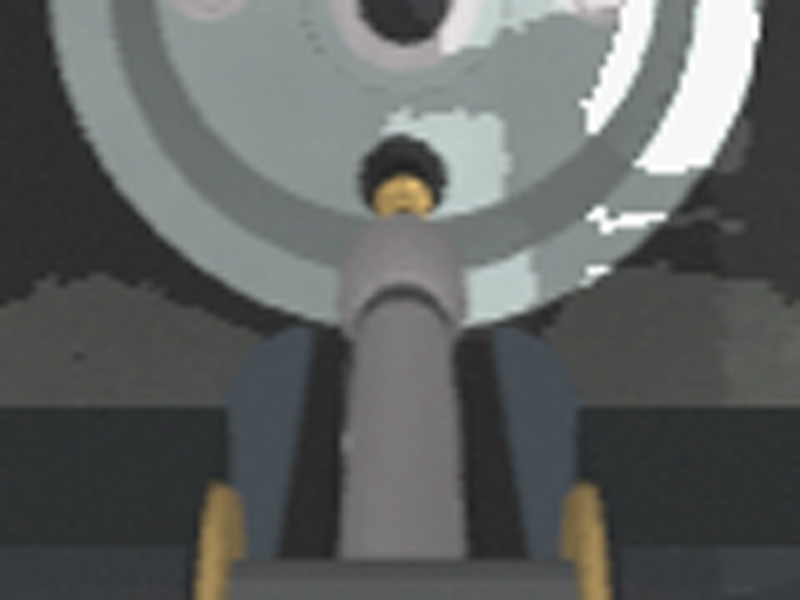

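>>> {"op": "apply_moves", "data": {
  "steps": [
    {"tx": 0, "ty": -1, "tz": -10, "turn": 0},
    {"tx": 0, "ty": -1, "tz": -22, "turn": 0},
    {"tx": 0, "ty": -1, "tz": -32, "turn": 0},
    {"tx": 0, "ty": -1, "tz": -37, "turn": 0},
    {"tx": 0, "ty": -1, "tz": -37, "turn": 0},
    {"tx": 0, "ty": -1, "tz": -37, "turn": 0}
  ]
}}

```text
time_s: 6.0
eef_pos: [0.4897, -0.2883, 0.1869]
ee_rot: [-0.0, 0.777, 0.63, -0.0]
force: [-0.8, -1.1, -0.2]
opening: 0.122
grip_force: 30.0
```

```bash
python3 - <<'E'
from h import *
ds=[grab(n,n+'3') for n in('wrist','side','top')]
o=robot.get_obs();print(o['eef_pos'],o['force'])
a,b,c=[d['color'] for d in ds]
def cr(i,u,v,w,h,W,H): return cv2.resize(i[v:v+h,u:u+w],(W,H),interpolation=cv2.INTER_CUBIC)
cv2.imwrite('pics/m4.png',np.hstack([cr(a,226,150,60,90,400,600),np.vstack([cr(b,285,100,48,36,400,300),cr(c,360,245,48,36,400,300)])]))
E
```

```text
[ 0.48988831 -0.28842483  0.18735184] [-0.34405109  0.31044401 -0.99223125]
```

View pics/m4.png

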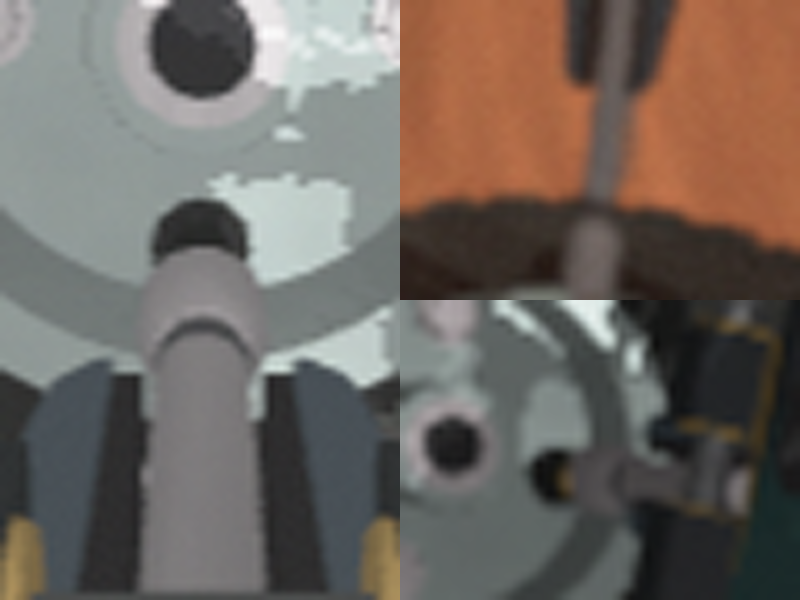

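Gauge and stem line up in all three views. I'll lower it in short steps, watching the force.

>>> {"op": "apply_moves", "data": {
  "steps": [
    {"tx": 0, "ty": 1, "tz": -3, "turn": 0},
    {"tx": 0, "ty": 1, "tz": -5, "turn": 0},
    {"tx": 0, "ty": 1, "tz": -7, "turn": 0},
    {"tx": 0, "ty": 1, "tz": -9, "turn": 0},
    {"tx": 0, "ty": 1, "tz": -10, "turn": 0},
    {"tx": 0, "ty": 1, "tz": -11, "turn": 0},
    {"tx": 0, "ty": 1, "tz": -11, "turn": 0}
  ]
}}

```text
time_s: 6.85
eef_pos: [0.4897, -0.2873, 0.1758]
ee_rot: [-0.0, 0.777, 0.63, -0.0]
force: [0.3, 0.5, -0.5]
opening: 0.124
grip_force: 30.0
```

>>> {"op": "apply_moves", "data": {
  "steps": [
    {"tx": 0, "ty": 0, "tz": -1, "turn": 0},
    {"tx": 0, "ty": 0, "tz": -2, "turn": 0},
    {"tx": 0, "ty": 0, "tz": -3, "turn": 0},
    {"tx": 0, "ty": 0, "tz": -3, "turn": 0}
  ]
}}

```text
time_s: 7.25
eef_pos: [0.4898, -0.2874, 0.1731]
ee_rot: [0.0, 0.777, 0.63, 0.0]
force: [-0.2, -0.7, 3.3]
opening: 0.124
grip_force: 30.0
```

>>> {"op": "apply_moves", "data": {
  "steps": [
    {"tx": 0, "ty": 0, "tz": -0.7, "turn": 0},
    {"tx": 0, "ty": 0, "tz": -1.5, "turn": 0},
    {"tx": 0, "ty": 0, "tz": -1.5, "turn": 0}
  ]
}}

```text
time_s: 7.55
eef_pos: [0.4898, -0.2874, 0.1716]
ee_rot: [0.0, 0.777, 0.63, 0.0]
force: [0.2, -1.5, 5.0]
opening: 0.12
grip_force: 30.0
```

>>> {"op": "apply_moves", "data": {
  "steps": [
    {"tx": 0, "ty": 0, "tz": -0.5, "turn": 0},
    {"tx": 0, "ty": 0, "tz": -1, "turn": 0},
    {"tx": 0, "ty": 0, "tz": -1, "turn": 0}
  ]
}}

```text
time_s: 7.85
eef_pos: [0.4898, -0.2874, 0.1706]
ee_rot: [0.0, 0.777, 0.63, 0.0]
force: [-0.6, -1.7, 5.6]
opening: 0.122
grip_force: 30.0
```

>>> {"op": "apply_moves", "data": {
  "steps": [
    {"tx": 0, "ty": 0, "tz": -0.5, "turn": 0},
    {"tx": 0, "ty": 0, "tz": -0.8, "turn": 0},
    {"tx": 0, "ty": 0, "tz": -0.8, "turn": 0}
  ]
}}

```text
time_s: 8.15
eef_pos: [0.4899, -0.2874, 0.1698]
ee_rot: [0.0, 0.777, 0.63, 0.0]
force: [0.4, -1.5, 5.3]
opening: 0.125
grip_force: 30.0
```

>>> {"op": "apply_moves", "data": {
  "steps": [
    {"tx": 0, "ty": 0, "tz": -0.3, "turn": 0},
    {"tx": 0, "ty": 0, "tz": -0.5, "turn": 0},
    {"tx": 0, "ty": 0, "tz": -0.5, "turn": 0}
  ]
}}

```text
time_s: 8.45
eef_pos: [0.4899, -0.2874, 0.1694]
ee_rot: [0.0, 0.777, 0.63, 0.0]
force: [-1.4, -0.4, 6.1]
opening: 0.127
grip_force: 30.0
```

>>> {"op": "apply_moves", "data": {
  "steps": [
    {"tx": 0, "ty": 0, "tz": -0.3, "turn": 0},
    {"tx": 0, "ty": 0, "tz": -0.5, "turn": 0},
    {"tx": 0, "ty": 0, "tz": -0.5, "turn": 0}
  ]
}}

```text
time_s: 8.75
eef_pos: [0.49, -0.2875, 0.1691]
ee_rot: [0.0, 0.777, 0.63, 0.0]
force: [-0.5, -1.3, 10.3]
opening: 0.122
grip_force: 30.0
```

>>> {"op": "apply_moves", "data": {
  "steps": [
    {"tx": 0, "ty": 0, "tz": -0.2, "turn": 0},
    {"tx": 0, "ty": 0, "tz": -0.2, "turn": 0}
  ]
}}

```text
time_s: 8.95
eef_pos: [0.49, -0.2876, 0.1691]
ee_rot: [0.0, 0.777, 0.63, 0.0]
force: [-1.0, -0.5, 10.9]
opening: 0.123
grip_force: 30.0
```

>>> {"op": "apply_moves", "data": {
  "steps": [
    {"tx": 0, "ty": 0, "tz": -0.3, "turn": 0},
    {"tx": 0, "ty": 0, "tz": -0.3, "turn": 0}
  ]
}}

```text
time_s: 9.15
eef_pos: [0.4901, -0.2876, 0.1689]
ee_rot: [0.001, 0.777, 0.63, 0.0]
force: [-1.9, 0.1, 12.9]
opening: 0.125
grip_force: 30.0
```

```bash
python3 - <<'E'
from h import *
for i in range(3):
  d=grab('side','s4');o=robot.get_obs();print(o['eef_pos'],o['force'])
E
```

```text
[ 0.49012136 -0.28758859  0.16891872] [-2.40022935 -0.23259164 11.82156049]
[ 0.49008636 -0.28759378  0.16889593] [-2.18869932 -0.45839814 11.99161552]
[ 0.49010559 -0.28759648  0.16890477] [-1.88400762 -0.95106474 11.72035939]
```

>>> {"op": "apply_moves", "data": {
  "steps": [
    {"tx": 0, "ty": 0, "tz": -0.3, "turn": 0},
    {"tx": 0, "ty": 0, "tz": -0.5, "turn": 0},
    {"tx": 0, "ty": 0, "tz": -0.5, "turn": 0}
  ]
}}

```text
time_s: 9.6
eef_pos: [0.4903, -0.2877, 0.1687]
ee_rot: [0.001, 0.777, 0.63, 0.0]
force: [-2.4, -0.4, 15.9]
opening: 0.127
grip_force: 30.0
```

>>> {"op": "apply_moves", "data": {
  "steps": [
    {"tx": 0, "ty": 0, "tz": -0.15, "turn": 0},
    {"tx": 0, "ty": 0, "tz": -0.15, "turn": 0},
    {"tx": 0, "ty": 0, "tz": -0.15, "turn": 0},
    {"tx": 0, "ty": 0, "tz": -0.15, "turn": 0},
    {"tx": 0, "ty": 0, "tz": -0.15, "turn": 0},
    {"tx": 0, "ty": 0, "tz": -0.15, "turn": 0},
    {"tx": 0, "ty": 0, "tz": -0.15, "turn": 0},
    {"tx": 0, "ty": 0, "tz": -0.15, "turn": 0}
  ]
}}

```text
time_s: 10.4
eef_pos: [0.4903, -0.2877, 0.1686]
ee_rot: [0.001, 0.777, 0.63, 0.0]
force: [-2.2, -0.3, 17.2]
opening: 0.125
grip_force: 30.0
```

```bash
python3 - <<'E'
from h import *
F=[]
for n in('top','side','wrist'):
  grab(n,n+'5');F.append(robot.get_obs()['force'])
print(np.round(F,1),robot.get_obs()['eef_pos'])
a,b,c=[load(n+'5')['color'] for n in('top','side','wrist')]
def cr(i,u,v,w,h,W,H): return cv2.resize(i[v:v+h,u:u+w],(W,H),interpolation=cv2.INTER_CUBIC)
cv2.imwrite('pics/m5.png',np.hstack([cr(c,226,130,80,120,400,600),np.vstack([cr(b,275,75,60,45,400,300),cr(a,360,240,60,45,400,300)])]))
E
```

```text
[[-3.3  0.5 16.7]
 [-3.6  0.6 17.7]
 [-2.3 -0.2 17.1]] [ 0.49029482 -0.28771275  0.16861849]
```

View pics/m5.png

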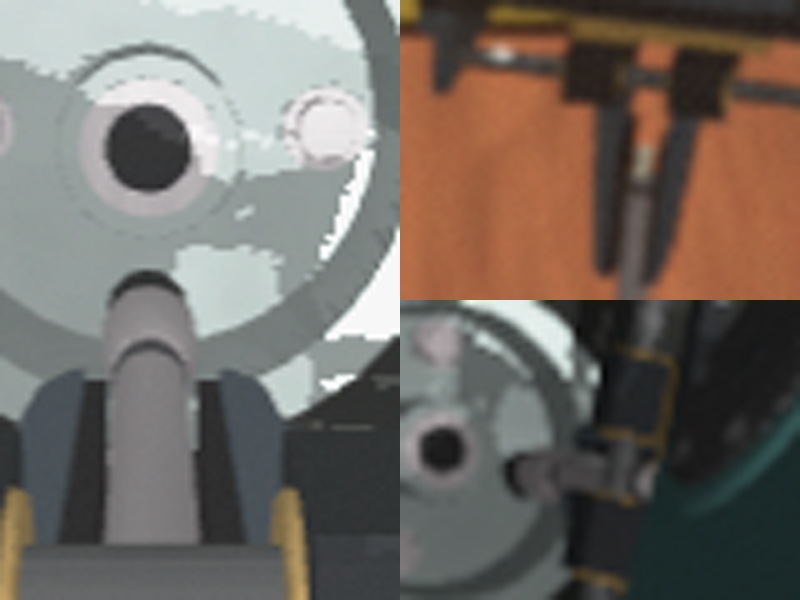

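The side view shows the rod standing well out of the top, and the force held at 17 N for about 1 s. Next I'll lift it off.

>>> {"op": "apply_moves", "data": {
  "steps": [
    {"tx": 0, "ty": 0, "tz": 2, "turn": 0},
    {"tx": 0, "ty": 0, "tz": 7, "turn": 0},
    {"tx": 0, "ty": 0, "tz": 15, "turn": 0},
    {"tx": 0, "ty": 0, "tz": 28, "turn": 0},
    {"tx": 0, "ty": 0, "tz": 42, "turn": 0},
    {"tx": 0, "ty": 0, "tz": 54, "turn": 0},
    {"tx": 0, "ty": 0, "tz": 56, "turn": 0},
    {"tx": 0, "ty": 0, "tz": 56, "turn": 0},
    {"tx": 0, "ty": 0, "tz": 56, "turn": 0}
  ]
}}

```text
time_s: 11.45
eef_pos: [0.4894, -0.2871, 0.2231]
ee_rot: [-0.0, 0.777, 0.63, -0.0]
force: [0.5, -0.1, -1.1]
opening: 0.127
grip_force: 30.0
```

```bash
python3 - <<'E'
from h import *
S=grab('side','side6');grab('top','top6');T=load('top6')
x,y,z=robot.get_obs()['eef_pos'];b=z-.099;print(x,y,z,robot.get_obs()['force'])
def cr(i,u,v,w,h,W,H): return cv2.resize(i[v:v+h,u:u+w],(W,H),interpolation=cv2.INTER_CUBIC)
print([( (proj(S,[x,y,b+k])-[275,68])*6.667+[0,0]).round() if 1 else 0 for k in(0,.025,.12,.124,.135)])
print([( (proj(T,[x,y,b+k])-[360,240])*6.667+[400,0]).round() if 1 else 0 for k in(0,.025,.12,.124,.135)])
cv2.imwrite('pics/m6.png',np.hstack([cr(S['color'],275,68,60,75,400,500),cr(T['color'],360,240,60,75,400,500)]))
E
```

```text
0.48937400023906946 -0.2870925237959394 0.2228910674829174 [-0.53476574 -0.04987599 -0.47082968]
[array([226., 364.]), array([233., 310.]), array([259.,  88.]), array([260.,  78.]), array([263.,  50.])]
[array([591., 182.]), array([616., 185.]), array([724., 196.]), array([730., 197.]), array([744., 198.])]
```

View pics/m6.png

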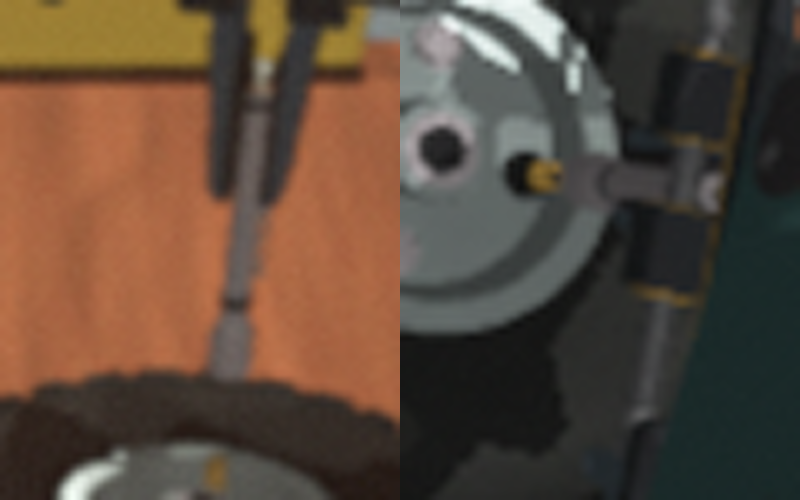

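>>> {"op": "apply_moves", "data": {
  "steps": [
    {"tx": 2, "ty": 25, "tz": 0, "turn": 0},
    {"tx": 4, "ty": 65, "tz": 0, "turn": 0},
    {"tx": 7, "ty": 110, "tz": 0, "turn": 0},
    {"tx": 10, "ty": 155, "tz": 0, "turn": 0},
    {"tx": 13, "ty": 200, "tz": 0, "turn": 0},
    {"tx": 16, "ty": 245, "tz": 0, "turn": 0},
    {"tx": 19, "ty": 290, "tz": 0, "turn": 0},
    {"tx": 22, "ty": 335, "tz": 0, "turn": 0},
    {"tx": 24, "ty": 375, "tz": 0, "turn": 0},
    {"tx": 26, "ty": 405, "tz": 0, "turn": 0},
    {"tx": 27, "ty": 420, "tz": 0, "turn": 0},
    {"tx": 27.3, "ty": 428, "tz": 0, "turn": 0}
  ]
}}

```text
time_s: 12.75
eef_pos: [0.5168, 0.1416, 0.2231]
ee_rot: [-0.0, 0.776, 0.631, -0.0]
force: [0.3, -0.2, -0.6]
opening: 0.125
grip_force: 30.0
```

>>> {"op": "apply_moves", "data": {
  "steps": [
    {"tx": 0, "ty": 0, "tz": -10, "turn": 0},
    {"tx": 0, "ty": 0, "tz": -25, "turn": 0},
    {"tx": 0, "ty": 0, "tz": -40, "turn": 0},
    {"tx": 0, "ty": 0, "tz": -50, "turn": 0},
    {"tx": 0, "ty": 0, "tz": -55, "turn": 0},
    {"tx": 0, "ty": 0, "tz": -55, "turn": 0},
    {"tx": 0, "ty": 0, "tz": -55, "turn": 0}
  ]
}}

```text
time_s: 13.45
eef_pos: [0.5172, 0.1407, 0.1687]
ee_rot: [0.0, 0.777, 0.63, 0.0]
force: [0.1, 0.1, -0.8]
opening: 0.125
grip_force: 30.0
```

```bash
python3 - <<'E'
from h import *
S=grab('wrist','w7');T=grab('top','top7');Q=grab('side','side7')
o=robot.get_obs();x,y,z=o['eef_pos'];print(x,y,z,o['force'])
def cr(i,u,v,w,h,W,H): return cv2.resize(i[v:v+h,u:u+w],(W,H),interpolation=cv2.INTER_CUBIC)
cv2.imwrite('pics/m7.png',np.hstack([cr(S['color'],216,120,80,120,400,600),np.vstack([cr(T['color'],160,225,60,45,400,300),cr(Q['color'],275,195,72,54,400,300)])]))
E
```

```text
0.5172913452720466 0.14080572272402045 0.16900984131937938 [-0.65774717  0.02070838 -0.24538477]
```

View pics/m7.png

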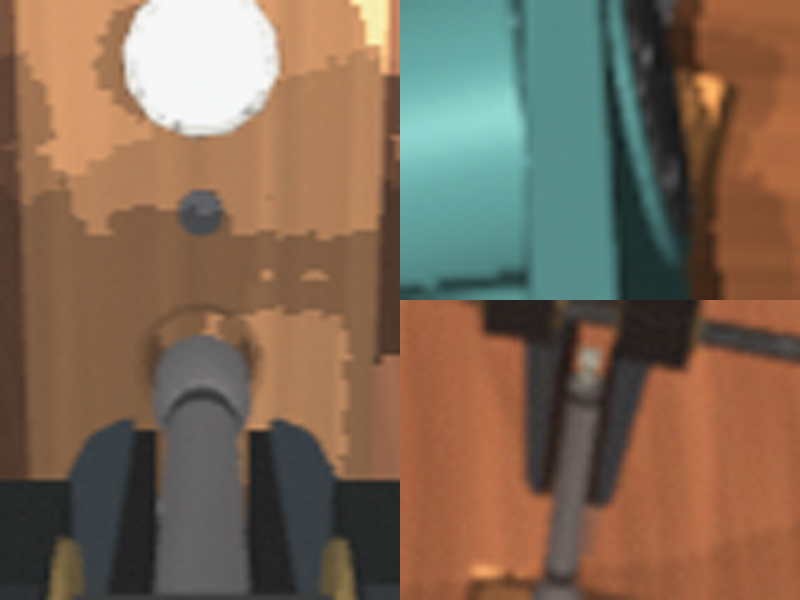

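>>> {"op": "apply_moves", "data": {
  "steps": [
    {"tx": -0.4, "ty": 0, "tz": -4, "turn": 0},
    {"tx": -0.4, "ty": 0, "tz": -9, "turn": 0},
    {"tx": -0.4, "ty": 0, "tz": -14, "turn": 0},
    {"tx": -0.4, "ty": 0, "tz": -18, "turn": 0},
    {"tx": -0.4, "ty": 0, "tz": -18, "turn": 0}
  ]
}}

```text
time_s: 14.1
eef_pos: [0.5162, 0.1407, 0.1497]
ee_rot: [-0.0, 0.777, 0.63, -0.001]
force: [0.4, -0.6, -0.2]
opening: 0.123
grip_force: 30.0
```

>>> {"op": "apply_moves", "data": {
  "steps": [
    {"tx": 0, "ty": 0, "tz": -5, "turn": 0},
    {"tx": 0, "ty": 0, "tz": -12, "turn": 0},
    {"tx": 0, "ty": 0, "tz": -20, "turn": 0},
    {"tx": 0, "ty": 0, "tz": -28, "turn": 0},
    {"tx": 0, "ty": 0, "tz": -33, "turn": 0},
    {"tx": 0, "ty": 0, "tz": -35, "turn": 0},
    {"tx": 0, "ty": 0, "tz": -35.5, "turn": 0},
    {"tx": 0, "ty": 0, "tz": -35.5, "turn": 0}
  ]
}}

```text
time_s: 14.9
eef_pos: [0.5167, 0.1407, 0.1151]
ee_rot: [0.0, 0.777, 0.63, 0.0]
force: [-0.5, 0.1, 0.3]
opening: 0.124
grip_force: 30.0
```

>>> {"op": "apply_moves", "data": {
  "steps": [
    {"tx": 0, "ty": 0, "tz": -0.5, "turn": 0},
    {"tx": 0, "ty": 0, "tz": -1, "turn": 0},
    {"tx": 0, "ty": 0, "tz": -1, "turn": 0}
  ]
}}

```text
time_s: 15.2
eef_pos: [0.5166, 0.1407, 0.1141]
ee_rot: [0.0, 0.777, 0.63, 0.0]
force: [-0.1, 0.3, -0.9]
opening: 0.121
grip_force: 30.0
```

>>> {"op": "apply_moves", "data": {
  "steps": [
    {"tx": 0, "ty": 0, "tz": 0, "turn": 0},
    {"tx": 0, "ty": 0, "tz": 0, "turn": 0},
    {"tx": 0, "ty": 0, "tz": 0, "turn": 0},
    {"tx": 0, "ty": 0, "tz": 0, "turn": 0},
    {"tx": 0, "ty": 0, "tz": 0, "turn": 0},
    {"tx": 0, "ty": 0, "tz": 0, "turn": 0}
  ],
  "hand": 60
}}

```text
time_s: 15.8
eef_pos: [0.5165, 0.1407, 0.114]
ee_rot: [0.0, 0.777, 0.63, -0.0]
force: [0.5, -0.3, -0.5]
opening: 0.623
grip_force: 0.0
```

>>> {"op": "apply_moves", "data": {
  "steps": [
    {"tx": 0, "ty": 0, "tz": 10, "turn": 0},
    {"tx": 0, "ty": 0, "tz": 30, "turn": 0},
    {"tx": 0, "ty": 0, "tz": 60, "turn": 0},
    {"tx": 0, "ty": 0, "tz": 95, "turn": 0},
    {"tx": 0, "ty": 0, "tz": 130, "turn": 0},
    {"tx": 0, "ty": 0, "tz": 150, "turn": 0},
    {"tx": 0, "ty": 0, "tz": 150, "turn": 0},
    {"tx": 0, "ty": 0, "tz": 150, "turn": 0}
  ]
}}

```text
time_s: 16.6
eef_pos: [0.5164, 0.1407, 0.2643]
ee_rot: [0.0, 0.777, 0.63, 0.0]
force: [0.0, 0.4, -0.2]
opening: 0.657
grip_force: 0.0
```

```bash
python3 - <<'E'
from h import *
S=grab('wrist','w8');T=grab('top','top8');Q=grab('side','side8')
o=robot.get_obs();print(o['eef_pos'],o['force'],o['time_s'])
print([((proj(Q,[.5175,.1406,k])-[275,195])*5.556+[400,300]).round() for k in(.06,.135,.139,.152)])
def cr(i,u,v,w,h,W,H): return cv2.resize(i[v:v+h,u:u+w],(W,H),interpolation=cv2.INTER_CUBIC)
cv2.imwrite('pics/m8.png',np.hstack([cr(S['color'],216,100,80,120,400,600),np.vstack([cv2.resize(T['color'],(400,300)),cr(Q['color'],275,195,72,54,400,300)])]))
E
```

```text
[0.51591308 0.14058544 0.26283702] [ 0.14055124  0.53971644 -0.41339981] 16.75
[array([549., 641.]), array([569., 496.]), array([570., 488.]), array([574., 460.])]
```

View pics/m8.png

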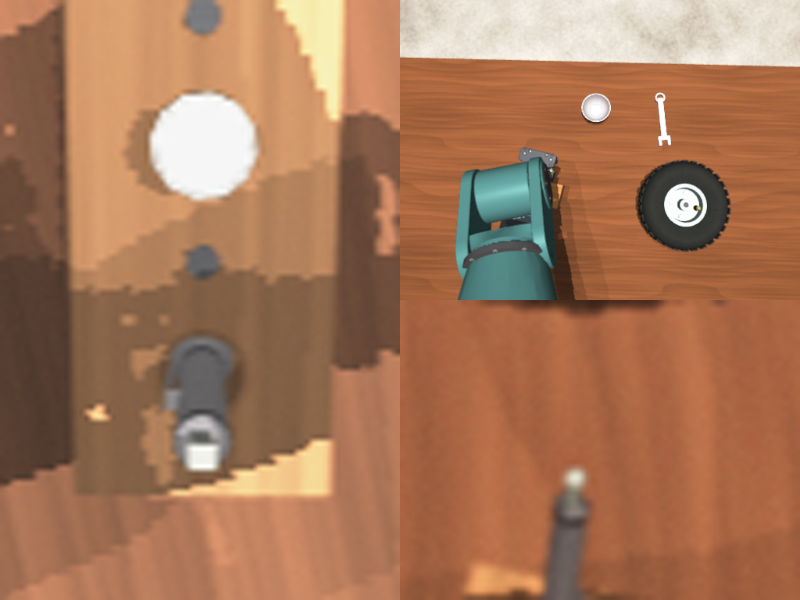

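The gauge stands upright in its own hole with the rod out. The arm is clear of everything and the other objects look unmoved, so I'm handing the job in.

```bash
python3 -c "
from rig import robot;print(robot.job_done())"
```

```text
the job is handed in; nothing more can be done
None
```

I pressed the gauge home on the valve at about 17 N for roughly a second, lifted it off and stood it back in its own hole with the rod still out (about 10 mm by camera); the job is handed in, but no verdict was returned.

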